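# Kit the parts for the pinion shaft

### The job

Kit up the parts for the pinion shaft in the vise: pick up the larger worm wheel, the round set collar, the tan spacer and the steel key, and set each down flat in its own nest of the kit tray: the wheel hub-up in the large round pocket, the collar in the smaller round pocket, the spacer standing over the post, the key along the slot. Put them down, don't drop them, and leave the smaller worm wheel and the hex nut lying where they are, for they belong to another unit.

Things in the scene. Friction and masses are not known exactly. Their poses are not given: they have to be found in the camera images.
- worm_wheel: the larger bronze worm wheel: a toothed rim 70 mm in diameter and 18 mm thick, lying flat, with a plain round hub 48 mm in diameter standing on it up to 34 mm, and a 32 mm bore right through. About 0.6 kg. Best gripped by the hub from above, fingertips just above the rim. Origin at the centre of its underside, z up along the bore.
- set_collar: black set collar: a plain ROUND steel ring, 50 mm outside, 32 mm bore, 18 mm high, with a small set screw in its side, lying flat. About 0.16 kg. Origin at the centre of its underside, z up along the bore.
- spacer: tan phenolic spacer: a plain tube 44 mm outside, 33 mm bore, 28 mm high, standing on end. 30 g. Origin at the centre of its underside, z up along the bore.
- key: steel parallel key: a bright bar 56 mm long, 10 mm wide, 8 mm high with half-round ends, lying flat. 35 g. Origin at the centre of its underside, x along its length, z up.
- small_wheel: the smaller bronze worm wheel, which belongs to another unit and stays where it lies: rim 48 mm in diameter and 14 mm thick, hub 30 mm in diameter up to 26 mm, 20 mm bore. Origin at the centre of its underside.
- hex_nut: black HEXAGONAL nut, which belongs to another unit and stays where it lies: 36 mm across flats, 15 mm high, 21 mm bore. Origin at the centre of its underside.
- nest_wheel: white block 96 x 96 mm in the kit tray, its origin at its underside's centre, 3 mm over the plate, x, y along its edges. Nest of the worm wheel, 12 mm high, with the LARGE round pocket, 86 mm wide: dark floor 6 mm above the origin, 6 mm deep. The four nests fill the 210 mm square tray (edge 10 mm high) two by two in any order, 100 mm apart, all turned alike.
- nest_collar: white block 96 x 96 mm in the kit tray, its origin at its underside's centre, 3 mm over the plate, x, y along its edges. Nest of the set collar, 12 mm high, with the SMALLER round pocket, 66 mm wide: dark floor 6 mm above the origin, 6 mm deep (so grip the collar 8 mm or more above its underside, to keep the fingers off the pocket's rim).
- nest_post: white block 96 x 96 mm in the kit tray, its origin at its underside's centre, 3 mm over the plate, x, y along its edges. Nest of the spacer: a plate 6 mm thick with an upright white post in the middle, 16 mm in diameter, its top 24 mm above the origin. The spacer stands on the plate (6 mm above the origin) with the post in its bore.
- nest_key: white block 96 x 96 mm in the kit tray, its origin at its underside's centre, 3 mm over the plate, x, y along its edges. Nest of the key: a floor 6 mm above the origin, with corner pads and end stops 6 mm high that leave a slot 26 mm wide and 76 mm long along its x axis, and across its middle a gap 44 mm wide, open to both sides, for the fingers. The key lies in the slot, either way round.
Not all that is in view belongs to the job. What is shaped like the nest_collar but blue is not meant. Leave any blue look-alike of the spacer alone.

How it is judged:
By the outcome, as a careful person would: the job done as asked, in the order asked, and still so for the second after the job is handed in, with the robot touching nothing.
It also fails if it takes over 99 s, if anything falls off the work surface, if the arm or the gripper's body presses on something with over 40 N, if the wrist force passes 120 N, or if a joint passes its speed limit or range.

### The arm

A 6-joint arm with a two-finger parallel gripper is mounted at the origin on the work surface. World frame = base frame: x ahead of the robot, y to its left, z up, the work surface at z = 0. Lengths are in m, angles in degrees, forces in N, time in s.
With the tool pointing down it reaches from about 0.375 to 0.9 m from the base axis. Payload 3.1 kg.
Tool frame: the origin (TCP) lies on the centre line of the jaws, within the pads' length; the fingertips stand 17 mm ahead of it and the grasp point (between the pads) lies 2 mm behind it; z points along the fingers, y is the line along which they close (so a half turn about z gives the same grasp; the last joint's range is limited). The gripper opens to 87 mm and grips with 3 to 60 N. Pads are 19 mm wide; open, the fingers measure 117 mm over their backs; the gripper's body (75 mm by 190 mm) begins 51 mm behind the grasp point.
Start: joints at [57.611, 30.224, 82.088, -0, 67.689, -10.227], TCP at [0.236, 0.579, 0.214] pointing down, gripper open.
Joint ranges: [-176.69, 176.69], [-43.24, 126.21], [12.49, 139.97], [-82, 262], [0, 151.66], [-163.58, 163.58]. Speed limits (degrees/s): [159.86, 159.86, 180, 180, 180, 180].

### API

Orientations are given as a 3x3 rotation matrix whose columns are the frame's x, y, z axes.
In Python, from rig import bot, imaging, finder gives the robot as it stands. The module is installed in compiled form; this text tells all that it offers.
- The arm moves only by the tool play_rows, never from a script. Its argument "motion" is a list that holds one entry, the list of rows, each a list of 6 numbers: the shift along the tool's x, y, z in fractions of the full range, 1 being 0.3 m, then the turn, a rotation vector about the tool's x, y, z in parts of the range, where 1.0 means 180 degrees. In form: [[[dx, dy, dz, wx, wy, wz], ...]]. A call has 1 to 8 rows; each row is the pose to reach, as a shift and turn from the pose commanded when the call began, along the tool's axes at that moment; what a row does not reach only later rows make up. A row lasts 1/12 s, in which the tool goes at most 41.7 mm and 7.16 degrees, less where a joint would pass 70% of its speed; a pose out of reach is approached as far as the arm can. Shift and turn numbers lie between -1 and 1, and a call with a number outside is refused. A call with a gripper value outside its range is refused whole. "fingers" is the finger opening in m, from 0 to 0.087, set as the call begins (left out, the last holds). The fingers move at their own pace and stop on an object; the grip force is fixed at half the most. Time passes only in rows, so rows that repeat a pose let the fingers close. It gives the time, the measured TCP pose, the force, the opening and the grip force at its end, in the units of the state.
- bot.read_state(): the state, without advancing time (a new reading comes with each control period).
- imaging.capture(name): name is "side" or "top" or "wrist"; returns a dict with "frame" (480x640x3 uint8, red, green, blue), "camera_matrix" (3x3 intrinsics, pixels), "R" (3x3) and "t" (3): a world point X has camera coordinates R X + t. Camera axes: x right, y down, z forward; pixel columns grow to the right and rows downward; lengths in m; the calibration is good to about 2 mm. A picture is of the moment at which its call begins. There is no depth.
- bot.hand_in(): hands the job in; it is judged then, once.
Trained networks look in the newest picture that a camera, given by its name, has taken for a name from the list of things; names that differ only in an ending like _2 or _b are one class to them, and where a whole thing is asked for, a point or a joint stands for the part that bears it (a point fixed in the world has none). Each returns a list of dicts, best first, with "confidence" (0 to 1); they miss things now and then, are a little off and sometimes report something else, mostly with a low value. They report only what shows in the picture. A call takes as long as a camera call. They do not tell look-alikes from the thing itself.
- finder.recognise(camera, name): "at" ([x, y, z] in m, in world coordinates, good to about 4 mm: the middle of the surface that is visible of it).
- finder.outline_of(camera, name): "pixels" (480x640 bool, what is visible of it).
The state is a dict: "time_s": time; "joint_positions": joint angles; "qvel": joint speeds; "tau": joint torques, N m; "position": TCP position; "tcp_rot": TCP orientation; "force": force on the tool from outside, world axes, zero at the start; "moment": the same for the moment, N m; "opening": opening from 0.0 (shut) to 1.0 (fully open); "grasp_force": force on a finger pad.
Only numpy, scipy, OpenCV 4.12 (cv2) and the standard library are available. Lean on these libraries where they do the work, as an engineer would, in place of code of your own. Each camera call takes 0.05 s, during which the arm holds its last target. There are 200 camera calls.

## Working session

There is one attempt and no reset: what is moved stays moved. The work goes in short steps, Python scripts to look and compute and a tool call to move; the robot and the scene stay as the last step left them, time stands still between calls to the robot, and variables do not carry over. Pictures are saved under pics/ and viewed, at most 14 in all, crops included, and the job is handed in when it is done.

Besides the shell and the picture viewer there is one more tool, called after "Request:" as name([rows], argument=value, ...), one row to a line, values as JSON. play_rows: Moves the arm, as the interface text tells. Its arguments: {"type":"object","properties":{"motion":{"type":"array"},"fingers":{"type":"number"}},"required":["motion"]}

```bash
mkdir -p pics
cat > h.py <<'E'
import numpy as np, cv2
from rig import bot, imaging, finder
def snap(cam,fn=None):
    d=imaging.capture(cam)
    if fn: cv2.imwrite('pics/'+fn,cv2.cvtColor(d['frame'],cv2.COLOR_RGB2BGR))
    return d
def proj(d,X):
    c=d['R']@np.array(X)+d['t']; p=d['camera_matrix']@c; return p[:2]/p[2]
def ray(d,uv,z):
    R=np.array(d['R']);t=np.array(d['t'])
    v=R.T@np.linalg.solve(d['camera_matrix'],np.array([uv[0],uv[1],1.])); o=-R.T@t
    return o+v*(z-o[2])/v[2]
E
python3 - <<'E'
from h import *
s=bot.read_state(); print(s)
for c in ['top','side']:
    d=snap(c,c+'1.png'); print(c,-np.array(d['R']).T@d['t'])
    for n in ['worm_wheel','set_collar','spacer','key','small_wheel','hex_nut','nest_wheel','nest_collar','nest_post','nest_key']:
        for r in finder.recognise(c,n): print(c,n,np.round(r['at'],3),round(r['confidence'],2),proj(d,r['at']).round())
E
```

```text
{'time_s': 0.0, 'joint_positions': array([ 5.76120247e+01,  3.02813311e+01,  8.21545699e+01, -4.62121660e-04,
        6.76882217e+01, -1.02262784e+01]), 'qvel': array([-0.01860092, -0.01993036,  0.03112988,  0.04779797, -0.02003216,
       -0.01815937]), 'tau': array([ 1.16029027e-03, -4.40050042e+01, -1.76587969e+01,  6.33771345e-02,
        5.83615224e-02, -1.79914496e-04]), 'position': array([0.23532982, 0.57821318, 0.21275637]), 'tcp_rot': array([[-9.26123911e-01,  3.77217669e-01, -1.15410222e-03],
       [ 3.77219246e-01,  9.26122173e-01, -1.83334818e-03],
       [ 3.77268331e-04, -2.13325716e-03, -9.99997653e-01]]), 'force': array([ 0.23168408, -0.04768365, -0.31960883]), 'moment': array([-0.03305733,  0.00465948, -0.02250709]), 'grasp_force': 0.0, 'opening': 1.0023975961175835}
top [0.35164023 0.04876539 0.85495796]
top set_collar [ 0.588 -0.29   0.018] 0.66 [495. 188.]
top spacer [ 0.591 -0.13   0.026] 0.8 [408. 187.]
top spacer [ 0.503 -0.082  0.028] 0.66 [383. 236.]
top key [ 0.442 -0.132  0.007] 0.52 [411. 272.]
top hex_nut [ 0.556 -0.001  0.014] 0.8 [335. 208.]
top nest_w
[... 442 characters left out ...]
.92 [496. 332.]
side spacer [ 0.587 -0.14   0.017] 0.96 [424. 275.]
side spacer [ 0.505 -0.083  0.016] 0.61 [367. 281.]
side spacer [ 0.438 -0.132  0.011] 0.35 [360. 322.]
side key [ 0.438 -0.132  0.008] 0.66 [359. 323.]
side small_wheel [ 0.68  -0.006  0.018] 0.7 [403. 209.]
side hex_nut [ 0.555 -0.005  0.013] 0.57 [356. 242.]
side nest_wheel [0.564 0.22  0.008] 0.66 [282. 180.]
side nest_collar [0.502 0.35  0.012] 0.9 [220. 161.]
side nest_collar [0.276 0.26  0.013] 0.84 [147. 236.]
side nest_collar [0.596 0.312 0.01 ] 0.69 [266. 152.]
side nest_post [0.598 0.312 0.008] 0.62 [266. 152.]
side nest_key [0.473 0.25  0.011] 0.84 [237. 192.]
side nest_key [ 0.586 -0.292  0.016] 0.37 [496. 332.]
```

View pics/top1.png

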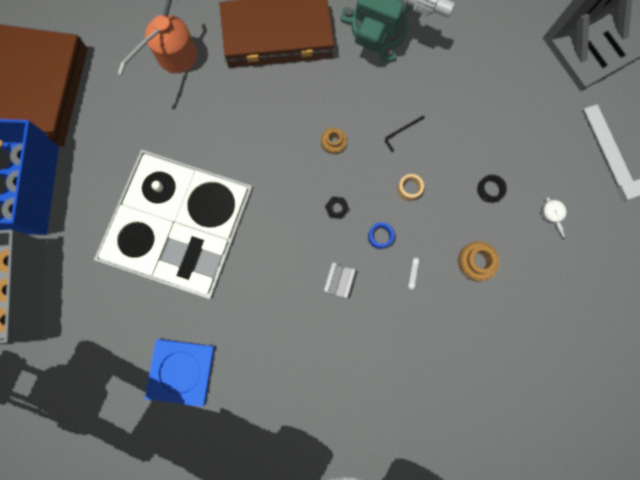

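View pics/side1.png

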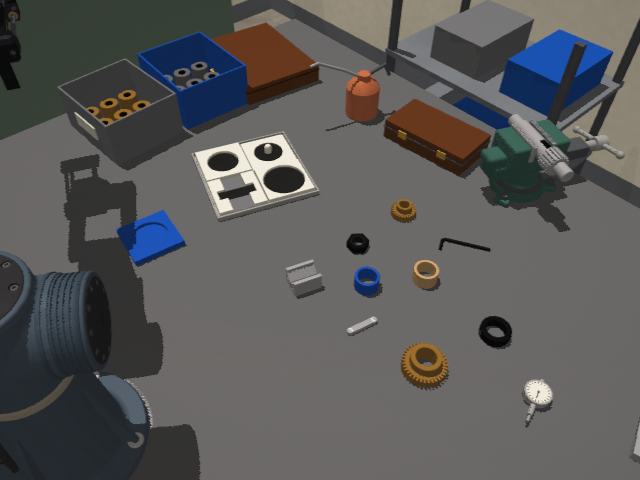

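Top view: there are several look-alikes.
- **Worm wheels:** (479,261) and (334,140). The one at (479,261) is the larger, so it is the one meant.
- **Black rings:** (492,188) is round, so it is the collar. (336,208) is hexagonal, so it is the nut.
- **Tubes:** (411,186) is the tan spacer. (381,236) is the blue look-alike.
- **Bars:** the key is the bar at (414,272). The grey V-block is at (340,280).
- **Nests:** the white tray at about (175,222) holds the nests. The blue block at (180,372) is a decoy.

I'll confirm these in one crop and measure.

Run:
```python
from h import *
d=snap('top'); f=d['frame']; b=cv2.cvtColor(f,cv2.COLOR_RGB2BGR)
a=cv2.resize(b[110:300,310:520],None,fx=2.9,fy=2.9,interpolation=cv2.INTER_CUBIC)
cv2.imwrite('pics/crop1.png',a[:600,:800])
g=cv2.cvtColor(b,cv2.COLOR_BGR2HSV)
# tray
m=((g[...,2]>90)&(g[...,1]<60)).astype(np.uint8)
m[:,:90]=0;m[:,260:]=0;m[:140]=0;m[305:]=0
m=cv2.morphologyEx(m,cv2.MORPH_CLOSE,np.ones((3,3)))
c=max(cv2.findContours(m,0,2)[0],key=cv2.contourArea)
P=np.array([ray(d,p[0],0.012)[:2] for p in cv2.convexHull(c)])*1000
r=cv2.minAreaRect(P.astype(np.float32)); print('tray',r)
for n,(x,y,w),z in [('pwheel',(212,205,30),.011),('pcollar',(136,240,24),.011),('slot',(190,258,26),.011)]:
    k=np.zeros(m.shape,np.uint8);k[y-w:y+w,x-w:x+w]=(g[y-w:y+w,x-w:x+w,2]<50)
    cc=min([c for c in cv2.findContours(k,0,2)[0] if cv2.contourArea(c)>100],key=lambda c:np.hypot(*(c.mean(0)[0]-[x,y])))
    q=np.array([ray(d,p[0],z)[:2] for p in cc])*1000; print(n,cv2.minAreaRect(q.astype(np.float32)))
print('key')
k=np.zeros(m.shape,np.uint8);k[250:295,400:430]=g[250:295,400:430,2]>120
cc=max(cv2.findContours(k,0,2)[0],key=cv2.contourArea)
print(cv2.minAreaRect(np.array([ray(d,p[0],.008)[:2]*1000 for p in cc]).astype(np.float32)))
for n,x,y,w,z in [('wheel',479,261,27,.018),('spacer',411,186,18,.028)]:
    k=np.zeros(m.shape,np.uint8);s=np.s_[y-w:y+w,x-w:x+w];k[s]=(g[s][...,1]>90)&(g[s][...,2]>50)
    cc=max(cv2.findContours(k,0,2)[0],key=cv2.contourArea)
    print(n,cv2.minEnclosingCircle(np.array([ray(d,p[0],z)[:2]*1000 for p in cc]).astype(np.float32)))
w=snap('wrist'); s=bot.read_state(); R=s['tcp_rot']
print('wristcam in tool',R.T@(-w['R'].T@w['t']-s['position']),(w['R']@R).round(2), w['camera_matrix'][0])
```

```text
tray ((541.1142578125, 284.3419189453125), (305.5728454589844, 295.0839538574219), 89.32465362548828)
pwheel ((568.16259765625, 218.7811279296875), (74.8953628540039, 75.41145324707031), 0.636376142501831)
pcollar ((507.79888916015625, 346.43817138671875), (55.86383819580078, 57.12406921386719), 46.44976806640625)
slot ((473.8506164550781, 251.19583129882812), (20.65467071533203, 68.34944915771484), 69.89421844482422)
key
((441.3572998046875, -137.5374755859375), (51.53244400024414, 78.96320343017578), 86.88568115234375)
wheel ((457.702880859375, -248.9086456298828), 35.507755279541016)
spacer ((590.5358276367188, -133.45361328125), 23.76030921936035)
wristcam in tool [ 0.08241767 -0.00082015 -0.17005649] [[ 0.    1.    0.  ]
 [-0.95  0.   -0.3 ]
 [-0.3  -0.    0.95]] [391.81307858   0.         315.24146036]
```

View pics/crop1.png

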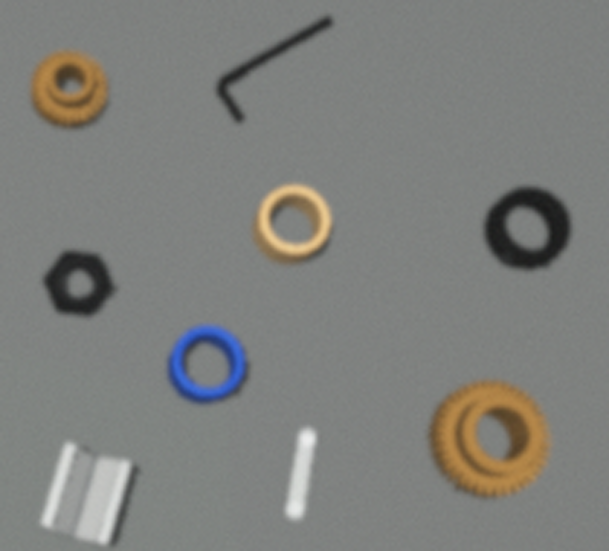

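The crop confirms the choice: large wheel lower right, round collar right, hexagonal nut left, tan spacer in the middle and the key at bottom centre. Next I go over the wheel and refine with the wrist camera.

```bash
cat >> h.py <<'E'
def plan(*W,R=None,p=None):
    "W: (x,y,z) world waypoints, yaw kept; each call starts at previous waypoint"
    s=bot.read_state(); R=s['tcp_rot'] if R is None else R; p=s['position'] if p is None else np.array(p)
    print('at',p.round(4),'yaw x',np.degrees(np.arctan2(R[1,0],R[0,0])).round(2),'t',s['time_s'])
    for w in W:
        d=R.T@(np.array(w)-p); print(w,'->',d.round(4),'len',np.linalg.norm(d).round(3)); p=np.array(w)
E
python3 -c "
from h import *
plan((.4,.33,.213),(.44,.04,.213),(.457,-.249,.2))"
```

```text
at [0.2357 0.5788 0.2137] yaw x 157.84 t 1.2
(0.4, 0.33, 0.213) -> [-0.246  -0.1684  0.0007] len 0.298
(0.44, 0.04, 0.213) -> [-0.1464 -0.2535  0.    ] len 0.293
(0.457, -0.249, 0.2) -> [-0.1248 -0.2612  0.013 ] len 0.29
```

Units first: shifts go in shares of 0.3 m and turns go in shares of 180 degrees. So -0.246 m is -0.82, -0.168 m is -0.56.

Request:
play_rows([
  [[-0.82,-0.56,0,0,0,0],[-0.82,-0.56,0,0,0,0],[-0.82,-0.56,0,0,0,0],[-0.82,-0.56,0,0,0,0],[-0.82,-0.56,0,0,0,0],[-0.82,-0.56,0,0,0,0],[-0.82,-0.56,0,0,0,0],[-0.82,-0.56,0,0,0,0]],
])

```text
time_s: 1.87
position: [0.4039, 0.3258, 0.214]
tcp_rot: [[-0.924, 0.382, 0.002], [0.382, 0.924, -0.002], [-0.003, -0.001, -1.0]]
force: [0.2, -0.4, 0.5]
opening: 1.001
grasp_force: 0.0
```

Request:
play_rows([
  [[-0.4867,-0.8433,0,0,0,0],[-0.4867,-0.8433,0,0,0,0],[-0.4867,-0.8433,0,0,0,0],[-0.4867,-0.8433,0,0,0,0],[-0.4867,-0.8433,0,0,0,0],[-0.4867,-0.8433,0,0,0,0],[-0.4867,-0.8433,0,0,0,0],[-0.4867,-0.8433,0,0,0,0]],
])

```text
time_s: 2.53
position: [0.4426, 0.0347, 0.2143]
tcp_rot: [[-0.923, 0.384, 0.004], [0.384, 0.923, -0.003], [-0.005, -0.002, -1.0]]
force: [-0.0, 0.5, -0.4]
opening: 1.0
grasp_force: 0.0
```

Converted, -0.261 m is -0.87, -0.125 m is -0.4167.

Request:
play_rows([
  [[-0.4167,-0.87,0.0433,0,0,0],[-0.4167,-0.87,0.0433,0,0,0],[-0.4167,-0.87,0.0433,0,0,0],[-0.4167,-0.87,0.0433,0,0,0],[-0.4167,-0.87,0.0433,0,0,0],[-0.4167,-0.87,0.0433,0,0,0],[-0.4167,-0.87,0.0433,0,0,0],[-0.4167,-0.87,0.0433,0,0,0]],
])

```text
time_s: 3.2
position: [0.4597, -0.2555, 0.201]
tcp_rot: [[-0.924, 0.382, 0.004], [0.382, 0.924, -0.006], [-0.007, -0.004, -1.0]]
force: [0.6, 0.7, 0.2]
opening: 1.001
grasp_force: 0.0
```

```bash
cat >> h.py <<'E'
def fitmask(d,mask,z):
    "largest blob -> world points at height z in mm: (enclosing circle, minAreaRect)"
    c=max(cv2.findContours(mask.astype(np.uint8),0,2)[0],key=cv2.contourArea)
    P=np.array([ray(d,p[0],z)[:2]*1000 for p in c]).astype(np.float32)
    return cv2.minEnclosingCircle(P),cv2.minAreaRect(P)
E
python3 - <<'E'
from h import *
d=snap('wrist','w1.png')
for n,z in [('worm_wheel',.018),('key',.008)]:
    for r in finder.recognise('wrist',n): print(n,r['at'].round(4) if hasattr(r['at'],'round') else r['at'],r['confidence'])
    for o in finder.outline_of('wrist',n)[:1]: print(fitmask(d,o['pixels'],z))
plan()
E
```

```text
worm_wheel [0.4529, -0.2496, 0.021] 0.59
(((456.27001953125, -251.5897216796875), 35.8303108215332), ((456.3752136230469, -251.32571411132812), (68.33348846435547, 71.14932250976562), 67.6089096069336))
key [0.4342, -0.1357, 0.0071] 0.8
(((438.64508056640625, -136.18267822265625), 27.573843002319336), ((438.4236145019531, -137.13356018066406), (11.896624565124512, 54.99858856201172), 76.89091491699219))
at [ 0.457  -0.2459  0.2006] yaw x 157.92 t 3.45
```

View pics/w1.png

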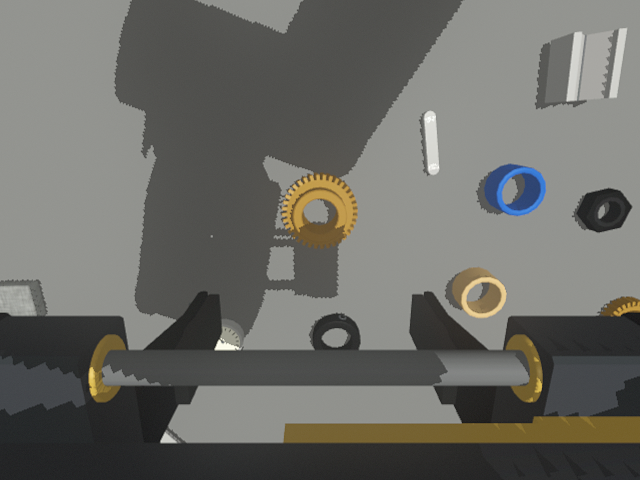

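The wrist view shows the big wheel at (320,211), nearly between the jaws. The networks and the top view agree on about (0.457,-0.250), so I descend, grip and lift.

Converted, 0.163 m is 0.5433, 0.12 m is 0.4.

Request:
play_rows([
  [[-0.0033,-0.0133,0.1333,0,0,0],[-0.0033,-0.0133,0.2667,0,0,0],[-0.0033,-0.0133,0.4,0,0,0],[-0.0033,-0.0133,0.4833,0,0,0],[-0.0033,-0.0133,0.5233,0,0,0],[-0.0033,-0.0133,0.5433,0,0,0],[-0.0033,-0.0133,0.5433,0,0,0],[-0.0033,-0.0133,0.5433,0,0,0]],
])

```text
time_s: 4.12
position: [0.4573, -0.2512, 0.0384]
tcp_rot: [[-0.927, 0.376, 0.001], [0.376, 0.927, -0.0], [-0.001, -0.0, -1.0]]
force: [-0.5, 0.2, -0.3]
opening: 1.002
grasp_force: 0.0
```

Request:
play_rows([
  [[0,0,0,0,0,0],[0,0,0,0,0,0],[0,0,0,0,0,0],[0,0,0,0,0,0],[0,0,0,0,0,0],[0,0,0,0,0,0],[0,0,0,0,0,0],[0,0,0,0,0,0]],
], fingers=0.03)

```text
time_s: 4.78
position: [0.4567, -0.252, 0.0378]
tcp_rot: [[-0.926, 0.377, 0.0], [0.377, 0.926, -0.0], [-0.0, -0.0, -1.0]]
force: [-0.8, -0.3, -0.4]
opening: 0.483
grasp_force: 0.0
```

Request:
play_rows([
  [[0,0,0,0,0,0],[0,0,0,0,0,0],[0,0,0,0,0,0],[0,0,0,0,0,0]],
], fingers=0.03)

```text
time_s: 5.12
position: [0.4567, -0.2519, 0.0377]
tcp_rot: [[-0.926, 0.377, -0.0], [0.377, 0.926, 0.0], [0.0, 0.0, -1.0]]
force: [0.3, -0.8, -0.2]
opening: 0.352
grasp_force: 0.0
```

Run:
```python
from h import *
s=bot.read_state();print(s['opening'],s['grasp_force'],s['position'])
d=snap('wrist'); cv2.imwrite('pics/w2.png',cv2.cvtColor(d['frame'],cv2.COLOR_RGB2BGR)[200:,120:520])
```

```text
0.35222576937328426 0.0 [ 0.4566551  -0.25190064  0.03769912]
```

View pics/w2.png

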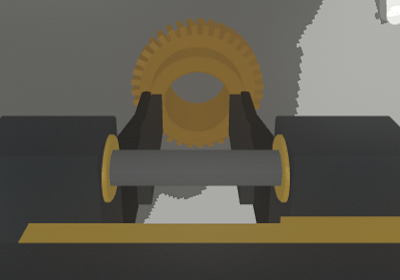

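Run:
```python
from h import *
d=snap('wrist');s=bot.read_state();R=s['tcp_rot'];p=s['position']
for n,v in dict(tipL=[0,-.015,.017],tipR=[0,.015,.017],tipLx=[.0095,-.015,.017],tipL0=[-.0095,-.015,.017],tcp=[0,0,0]).items(): print(n,proj(d,p+R@np.array(v))-[120,200])
for n,v in dict(hubtop=[.457,-.25,.034],base=[.457,-.25,0]).items(): print(n,proj(d,v)-[120,200])
for o in finder.outline_of('wrist','worm_wheel')[:1]: print(fitmask(d,o['pixels'],.018))
for a in range(0,360,45):
    print(a,(proj(d,[.457+.024*np.cos(np.radians(a)),-.25+.024*np.sin(np.radians(a)),.034])-[120,200]).round(),(proj(d,[.457+.035*np.cos(np.radians(a)),-.25+.035*np.sin(np.radians(a)),.018])-[120,200]).round())
im=cv2.cvtColor(d['frame'],cv2.COLOR_RGB2BGR)[200:440,200:440]; cv2.imwrite('pics/w3.png',cv2.convertScaleAbs(cv2.resize(im,None,fx=2.4,fy=2.4,interpolation=2),alpha=1.8))
```

```text
tipL [168.00915126  90.40385589]
tipR [225.87934968  90.43613387]
tipLx [167.62950747  73.29129256]
tipL0 [168.37829864 107.04329055]
tcp [197.07501473 104.87908   ]
hubtop [200.90418516 100.732351  ]
base [200.10718776  74.97227783]
(((455.4345397949219, -250.96182250976562), 36.65316390991211), ((454.30181884765625, -251.6507568359375), (67.9681167602539, 70.50685119628906), 26.356550216674805))
0 [219. 141.] [224. 142.]
45 [246. 118.] [261. 111.]
90 [247.  84.] [264.  64.]
135 [221.  58.] [228.  28.]
180 [182.  57.] [174.  28.]
225 [155.  83.] [138.  63.]
270 [156. 117.] [140. 110.]
315 [182. 141.] [176. 142.]
```

View pics/w3.png

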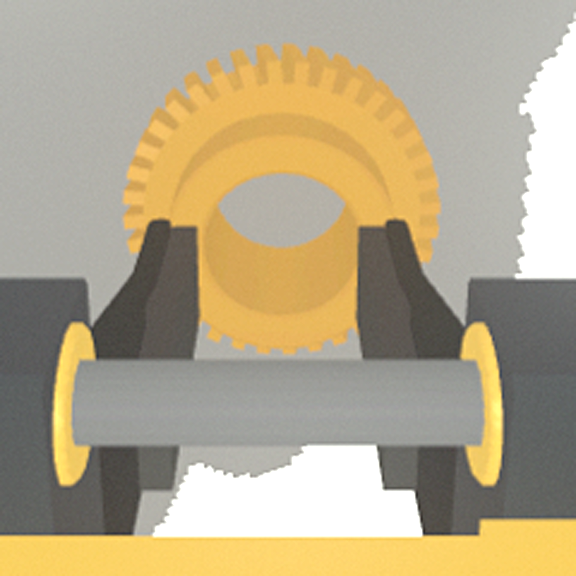

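Run:
```python
from h import *
d=snap('side');s=bot.read_state();R=s['tcp_rot'];p=s['position']
b=cv2.cvtColor(d['frame'],cv2.COLOR_RGB2BGR); x0,y0=330,270
im=cv2.resize(b[y0:y0+150,x0:x0+180],None,fx=4,fy=4,interpolation=2)
for z,c in [(.017,(0,0,255)),(0,(0,255,0))]:
  for y in (-.015,.015):
    q=(proj(d,p+R@np.array([0,y,z]))-[x0,y0])*4; cv2.circle(im,tuple(q.astype(int)),3,c,-1)
cv2.imwrite('pics/s2.png',im)
```

```text
(no output)
```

View pics/s2.png

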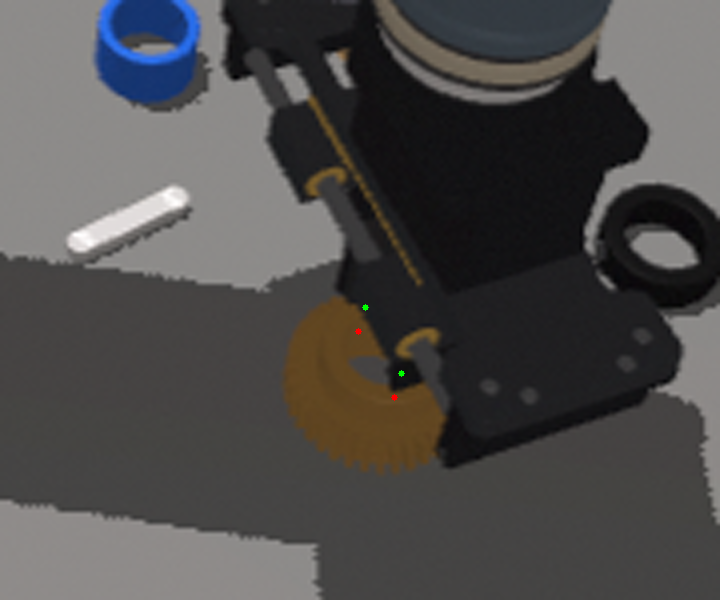

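The side crop shows the near fingertip at about (397,388), right at the hub's top. The fingertips therefore stand less far ahead of the TCP than stated. I'll open, then feel for the table beside the rim to calibrate.

Request:
play_rows([
  [[0,0,0,0,0,0],[0,0,0,0,0,0],[0,0,0,0,0,0],[0,0,0,0,0,0],[0,0,0,0,0,0],[0,0,0,0,0,0],[0,0,0,0,0,0],[0,0,0,0,0,0]],
], fingers=0.087)

```text
time_s: 5.98
position: [0.4567, -0.2519, 0.0378]
tcp_rot: [[-0.926, 0.377, 0.0], [0.377, 0.926, -0.0], [-0.0, -0.0, -1.0]]
force: [-0.7, 0.3, 0.3]
opening: 0.868
grasp_force: 0.0
```

Converted, 0.016 m is 0.0533, 0.015 m is 0.05.

Request:
play_rows([
  [[0,0,0.0133,0,0,0],[0,0,0.0267,0,0,0],[0,0,0.04,0,0,0],[0,0,0.05,0,0,0],[0,0,0.0533,0,0,0],[0,0,0.0533,0,0,0]],
])

```text
time_s: 6.48
position: [0.4564, -0.2517, 0.0212]
tcp_rot: [[-0.926, 0.377, -0.001], [0.377, 0.926, 0.001], [0.001, 0.0, -1.0]]
force: [0.2, 0.2, 0.9]
opening: 0.999
grasp_force: 0.0
```

Run:
```python
from h import *
d=snap('wrist');s=bot.read_state();print(s['opening'],s['force'],s['position'])
b=cv2.cvtColor(d['frame'],cv2.COLOR_RGB2BGR)[180:400,180:460]
R=s['tcp_rot'];p=s['position']
im=cv2.convertScaleAbs(cv2.resize(b,None,fx=2.4,fy=2.4,interpolation=2),alpha=1.8)
for x in (-.0095,.0095):
  for z,c in [(.017,(0,0,255)),(0,(0,255,0))]:
   for y in (-.0435,.0435):
    q=(proj(d,p+R@np.array([x,y,z]))-[180,180])*2.4; cv2.circle(im,tuple(q.astype(int)),3,c,-1)
cv2.imwrite('pics/w4.png',im)
```

```text
0.9993282876215692 [ 0.01059662 -0.31759296  0.69659335] [ 0.45654281 -0.25178322  0.02144004]
```

View pics/w4.png

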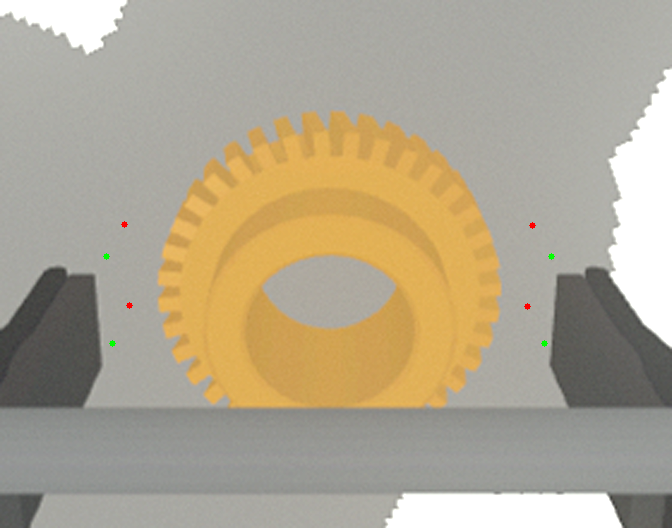

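Extrapolating the tip corners at (96,275) and (101,365) from the red and green marks puts the tips about 9.5 mm behind the reported TCP. So tip z = TCP z + 9.5 mm. I go down another 11 mm, putting the tips at about 20 mm, and grip.

Converted, 0.011 m is 0.0367, 0.01 m is 0.0333.

Request:
play_rows([
  [[0,0,0.0133,0,0,0],[0,0,0.0267,0,0,0],[0,0,0.0333,0,0,0],[0,0,0.0367,0,0,0],[0,0,0.0367,0,0,0]],
])

```text
time_s: 6.95
position: [0.4565, -0.2517, 0.0104]
tcp_rot: [[-0.926, 0.377, -0.001], [0.377, 0.926, 0.0], [0.001, 0.0, -1.0]]
force: [0.1, 0.0, 0.4]
opening: 0.999
grasp_force: 0.0
```

Request:
play_rows([
  [[0,0,0,0,0,0],[0,0,0,0,0,0],[0,0,0,0,0,0],[0,0,0,0,0,0],[0,0,0,0,0,0],[0,0,0,0,0,0],[0,0,0,0,0,0],[0,0,0,0,0,0]],
], fingers=0.03)

```text
time_s: 7.62
position: [0.4567, -0.2516, 0.0108]
tcp_rot: [[-0.926, 0.378, 0.0], [0.378, 0.926, 0.0], [0.0, 0.0, -1.0]]
force: [0.9, 1.0, 1.3]
opening: 0.548
grasp_force: 30.0
```

```bash
python3 -c "
from h import *
plan((.4567,-.2516,.08),(.5,-.02,.11),(.568,.219,.06),(.568,.219,.0205))"
```

```text
at [ 0.4567 -0.2516  0.0108] yaw x 157.82 t 7.6167
(0.4567, -0.2516, 0.08) -> [ 0.     -0.     -0.0692] len 0.069
(0.5, -0.02, 0.11) -> [ 0.0474  0.2308 -0.0299] len 0.238
(0.568, 0.219, 0.06) -> [0.0273 0.247  0.0501] len 0.253
(0.568, 0.219, 0.0205) -> [-0.     -0.      0.0395] len 0.039
```

Converted, 0.21 m is 0.7, 0.02 m is 0.0667.

Request:
play_rows([
  [[0,0,-0.05,0,0,0],[0,0,-0.1333,0,0,0],[0.0167,0.0667,-0.2333,0,0,0],[0.04,0.1833,-0.3,0,0,0],[0.0667,0.3167,-0.3333,0,0,0],[0.0933,0.45,-0.3333,0,0,0],[0.12,0.5767,-0.3333,0,0,0],[0.14,0.7,-0.3333,0,0,0]],
])

```text
time_s: 8.28
position: [0.495, -0.0391, 0.1099]
tcp_rot: [[-0.926, 0.377, -0.004], [0.377, 0.926, 0.001], [0.004, -0.0, -1.0]]
force: [1.2, 0.0, -7.9]
opening: 0.546
grasp_force: 30.0
```

Converted, 0.268 m is 0.8933, 0.25 m is 0.8333.

Request:
play_rows([
  [[0.0267,0.1267,0,0,0,0],[0.0433,0.2533,0,0,0,0],[0.0567,0.3767,0,0,0,0],[0.07,0.5,0,0,0,0],[0.0833,0.6233,0,0,0,0],[0.1,0.7333,0.0333,0,0,0],[0.1067,0.8333,0.0667,0,0,0],[0.11,0.8933,0.1,0,0,0]],
])

```text
time_s: 8.95
position: [0.5668, 0.2224, 0.0789]
tcp_rot: [[-0.927, 0.375, -0.001], [0.375, 0.927, 0.001], [0.002, 0.0, -1.0]]
force: [-0.1, -0.7, -6.7]
opening: 0.545
grasp_force: 30.0
```

Run:
```python
from h import *
d=snap('wrist','w5.png'); s=bot.read_state(); print(s['opening'],s['grasp_force'])
for n in ['nest_wheel','nest_collar','nest_post','nest_key','worm_wheel']:
    for r in finder.recognise('wrist',n): print(n,r['at'],round(r['confidence'],2))
plan((.568,.219,.06),(.568,.219,.0205))
```

```text
0.5458834417362683 29.998031988507137
nest_wheel [0.5396, 0.2219, 0.0078] 0.91
nest_collar [0.5003, 0.3436, 0.0165] 0.78
nest_collar [0.59, 0.312, 0.0077] 0.6
nest_post [0.59, 0.309, 0.007] 0.63
worm_wheel [0.5543, 0.224, 0.0872] 0.81
at [0.5663 0.218  0.0799] yaw x 157.81 t 9.25
(0.568, 0.219, 0.06) -> [-0.0013  0.0016  0.0199] len 0.02
(0.568, 0.219, 0.0205) -> [-0.0001  0.0001  0.0395] len 0.039
```

View pics/w5.png

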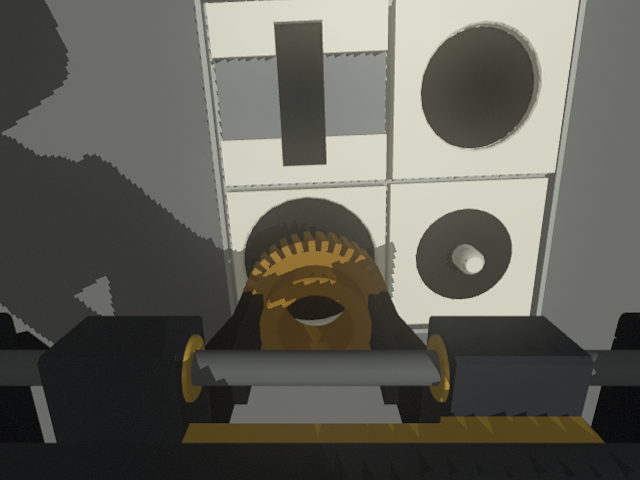

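The wheel hangs over its pocket, which spans columns 246–375. The slot is at (300,93), the collar pocket at (481,87) and the post at (467,258). I'll fix the tray's pose from these pixels.

Run:
```python
from h import *
d=snap('wrist')
for n,uv,z in [('slotA',(299,21),.015),('slotB',(304.5,165.5),.015),('coll',(479,86),.015),('colL',(421.5,86),.015),('colR',(536,86),.015),('postdisc',(463.5,254),.009),('posttop',(469,263),.027),('whlL',(246,258),.015),('whlR',(376,258),.015),('crossing',(389,181),.013),('cornerfar',(201,0),.013)]: print(n,ray(d,uv,z)[:2].round(4))
```

```text
slotA [0.4378 0.2599]
slotB [0.5088 0.2335]
coll [0.5052 0.3402]
colL [0.4931 0.3106]
colR [0.5172 0.3695]
postdisc [0.6001 0.3068]
posttop [0.5987 0.3039]
whlL [0.5481 0.1769]
whlR [0.5791 0.2533]
crossing [0.5366 0.2769]
cornerfar [0.4086 0.2157]
```

Converted, 0.0595 m is 0.1983, 0.059 m is 0.1967.

Request:
play_rows([
  [[0,0,0.0667,0,0,0],[0,0,0.1333,0,0,0],[0,0,0.1667,0,0,0],[0,0,0.1833,0,0,0],[0,0,0.1933,0,0,0],[0,0,0.1967,0,0,0],[0,0,0.1983,0,0,0],[0,0,0.1983,0,0,0]],
])

```text
time_s: 9.97
position: [0.5683, 0.2192, 0.0221]
tcp_rot: [[-0.926, 0.377, 0.002], [0.377, 0.926, 0.0], [-0.001, 0.001, -1.0]]
force: [-0.2, 0.1, -7.4]
opening: 0.544
grasp_force: 30.0
```

Request:
play_rows([
  [[0,0,0.0017,0,0,0],[0,0,0.0033,0,0,0],[0,0,0.0033,0,0,0],[0,0,0.0033,0,0,0]],
])

```text
time_s: 10.3
position: [0.5676, 0.2192, 0.0205]
tcp_rot: [[-0.926, 0.377, 0.0], [0.377, 0.926, 0.0], [-0.0, 0.0, -1.0]]
force: [0.1, 0.9, -8.2]
opening: 0.546
grasp_force: 30.0
```

Converted, 0.001 m is 0.0033, 0.0005 m is 0.0017.

Request:
play_rows([
  [[0,0,0.0017,0,0,0],[0,0,0.0033,0,0,0],[0,0,0.0033,0,0,0],[0,0,0.0033,0,0,0]],
])

```text
time_s: 10.63
position: [0.5677, 0.2191, 0.0198]
tcp_rot: [[-0.926, 0.377, 0.0], [0.377, 0.926, 0.0], [-0.0, 0.0, -1.0]]
force: [-0.8, -0.5, -1.2]
opening: 0.55
grasp_force: 30.0
```

The weight came off, so the wheel is seated. Release, lift and go to the collar.

Converted, -0.1 m is -0.3333, -0.08 m is -0.2667.

Request:
play_rows([
  [[0,0,0,0,0,0],[0,0,0,0,0,0],[0,0,0,0,0,0],[0,0,0,0,0,0],[0,0,-0.05,0,0,0],[0,0,-0.15,0,0,0],[0,0,-0.2667,0,0,0],[0,0,-0.3333,0,0,0]],
], fingers=0.075)

```text
time_s: 11.3
position: [0.5693, 0.2194, 0.1224]
tcp_rot: [[-0.926, 0.377, 0.005], [0.377, 0.926, 0.001], [-0.004, 0.003, -1.0]]
force: [0.6, 0.2, 0.9]
opening: 0.858
grasp_force: 0.0
```

```bash
python3 -c "
from h import *
d=snap('wrist')
for o in finder.outline_of('wrist','worm_wheel')[:1]: print(o['confidence'],fitmask(d,o['pixels'],.027))
plan((.57,-.03,.12),(.584,-.29,.12))"
```

```text
0.79 (((566.3915405273438, 218.59320068359375), 36.15263748168945), ((566.1279907226562, 218.5360565185547), (68.85485076904297, 71.56426239013672), 69.94116973876953))
at [0.5711 0.2198 0.1238] yaw x 157.84 t 11.4
(0.57, -0.03, 0.12) -> [-0.0932 -0.2318  0.0034] len 0.25
(0.584, -0.29, 0.12) -> [-0.111  -0.2355 -0.0004] len 0.26
```

Converted, -0.275 m is -0.9167, -0.24 m is -0.8.

Request:
play_rows([
  [[-0.0333,-0.0833,0,0,0,0],[-0.0833,-0.2,0,0,0,0],[-0.1333,-0.3233,0,0,0,0],[-0.1833,-0.4433,0,0,0,0],[-0.2267,-0.5633,0,0,0,0],[-0.2733,-0.6833,0,0,0,0],[-0.3267,-0.8,0,0,0,0],[-0.3833,-0.9167,0,0,0,0]],
])

```text
time_s: 12.07
position: [0.5692, -0.0805, 0.1182]
tcp_rot: [[-0.926, 0.377, -0.002], [0.377, 0.926, 0.001], [0.002, -0.0, -1.0]]
force: [0.4, 0.4, -0.6]
opening: 0.859
grasp_force: 0.0
```

Converted, -0.193 m is -0.6433, -0.183 m is -0.61.

Request:
play_rows([
  [[-0.0533,-0.1133,0,0,0,0],[-0.1067,-0.2267,0,0,0,0],[-0.16,-0.34,0,0,0,0],[-0.2133,-0.4533,0,0,0,0],[-0.2567,-0.5433,0,0,0,0],[-0.2867,-0.61,0,0,0,0],[-0.3,-0.6433,0,0,0,0],[-0.3,-0.6433,0,0,0,0]],
])

```text
time_s: 12.73
position: [0.5804, -0.2942, 0.1182]
tcp_rot: [[-0.925, 0.38, -0.0], [0.38, 0.925, -0.0], [0.0, -0.0, -1.0]]
force: [0.2, 0.2, 1.0]
opening: 0.864
grasp_force: 0.0
```

```bash
python3 -c "
from h import *
d=snap('wrist','w6.png')
for n,z in (('set_collar',.018),):
  for r in finder.recognise('wrist',n): print(r)
  for o in finder.outline_of('wrist',n)[:1]: print(o['confidence'],fitmask(d,o['pixels'],z))
plan((.588,-.291,.12),(.588,-.291,0.0))"
```

```text
{'at': [0.5916, -0.2855, 0.0176], 'confidence': 0.61}
0.97 (((588.0391235351562, -286.5611877441406), 26.053213119506836), ((587.7442016601562, -286.73687744140625), (48.23967742919922, 50.897247314453125), 56.0860710144043))
at [ 0.5802 -0.2897  0.1185] yaw x 157.88 t 12.8833
(0.588, -0.291, 0.12) -> [-0.0077  0.0017 -0.0015] len 0.008
(0.588, -0.291, 0.0) -> [-3.0e-04 -1.0e-04  1.2e-01] len 0.12
```

View pics/w6.png

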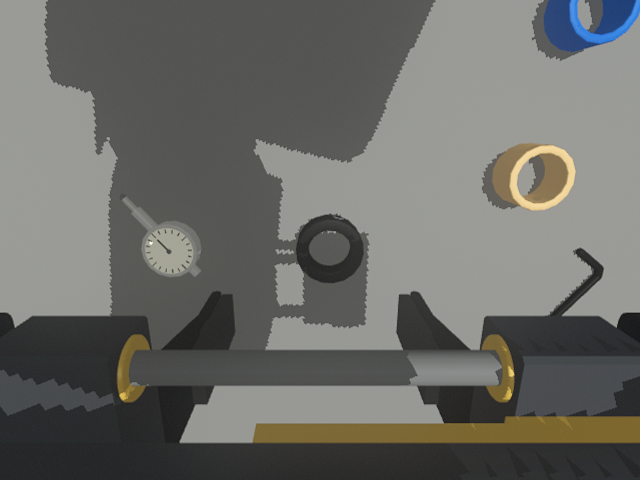

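The collar is at (330,248), round, and the gauge at (170,250) is clear of the fingers. Descend with the tips to about 9.5 mm and grip.

Converted, 0.118 m is 0.3933, 0.117 m is 0.39.

Request:
play_rows([
  [[-0.0217,0.015,0.0833,0,0,0],[-0.0217,0.015,0.2,0,0,0],[-0.0217,0.015,0.3,0,0,0],[-0.0217,0.015,0.35,0,0,0],[-0.0217,0.015,0.3767,0,0,0],[-0.0217,0.015,0.39,0,0,0],[-0.0217,0.015,0.3933,0,0,0],[-0.0217,0.015,0.3933,0,0,0]],
])

```text
time_s: 13.55
position: [0.5894, -0.2898, 0.0023]
tcp_rot: [[-0.926, 0.376, 0.001], [0.376, 0.926, -0.001], [-0.002, -0.0, -1.0]]
force: [-0.2, -0.4, -0.0]
opening: 0.862
grasp_force: 0.0
```

Request:
play_rows([
  [[0,0,0,0,0,0],[0,0,0,0,0,0],[0,0,0,0,0,0],[0,0,0,0,0,0],[0,0,0,0,0,0],[0,0,0,0,0,0],[0,0,0,0,0,0]],
], fingers=0.035)

```text
time_s: 14.13
position: [0.5891, -0.2898, 0.0019]
tcp_rot: [[-0.926, 0.377, 0.001], [0.377, 0.926, 0.0], [-0.001, 0.001, -1.0]]
force: [0.1, 2.0, 4.8]
opening: 0.552
grasp_force: 30.0
```

```bash
python3 -c "
from h import *
plan((.588,-.288,.1),(.55,.03,.1),(.5075,.344,.07),(.5075,.344,.0095))"
```

```text
at [ 0.5891 -0.2898  0.0019] yaw x 157.82 t 14.1333
(0.588, -0.288, 0.1) -> [ 0.0016  0.0013 -0.0981] len 0.098
(0.55, 0.03, 0.1) -> [ 0.1552  0.2801 -0.    ] len 0.32
(0.5075, 0.344, 0.07) -> [0.1579 0.2747 0.03  ] len 0.318
(0.5075, 0.344, 0.0095) -> [ 0.0001 -0.      0.0605] len 0.06
```

Converted, -0.1 m is -0.3333, -0.03 m is -0.1.

Request:
play_rows([
  [[0,0,-0.0333,0,0,0],[0,0,-0.1,0,0,0],[0,0,-0.1833,0,0,0],[0,0,-0.2667,0,0,0],[0,0,-0.3167,0,0,0],[0,0,-0.3333,0,0,0],[0,0,-0.3333,0,0,0]],
])

```text
time_s: 14.72
position: [0.5891, -0.2908, 0.1029]
tcp_rot: [[-0.926, 0.377, 0.002], [0.377, 0.926, -0.002], [-0.003, -0.001, -1.0]]
force: [0.4, -0.9, -2.2]
opening: 0.557
grasp_force: 30.0
```

```bash
python3 -c "
from h import *
d=snap('wrist'); s=bot.read_state(); print(s['opening'],s['force'],s['grasp_force'])
b=cv2.cvtColor(d['frame'],cv2.COLOR_RGB2BGR)[200:420,200:440]
cv2.imwrite('pics/w7.png',cv2.convertScaleAbs(cv2.resize(b,None,fx=2.5,fy=2.5,interpolation=2),alpha=2.2))
plan()"
```

```text
0.5550044914686905 [-1.07864433 -0.79991483 -2.36373419] 29.998664539307356
at [ 0.5883 -0.2901  0.1014] yaw x 157.84 t 14.7667
```

View pics/w7.png

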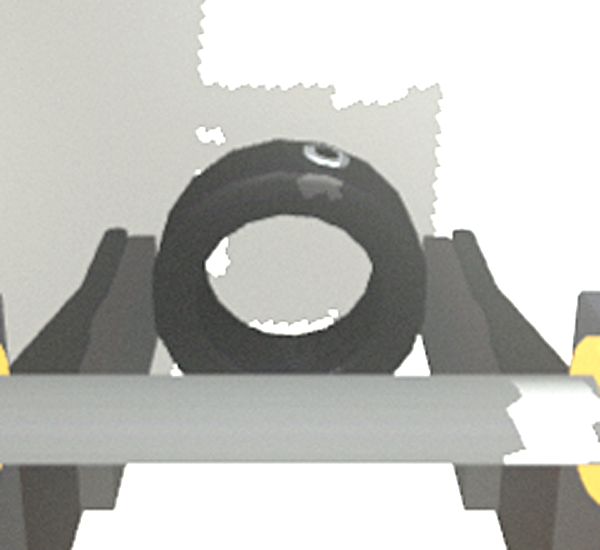

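The collar is level and well centred between the pads, set screw facing up in the picture at about (325,155). Carry it to the smaller pocket.

Converted, 0.258 m is 0.86, 0.224 m is 0.7467.

Request:
play_rows([
  [[0.04,0.0733,0,0,0,0],[0.1,0.18,0,0,0,0],[0.1633,0.2933,0,0,0,0],[0.2267,0.4067,0,0,0,0],[0.29,0.52,0,0,0,0],[0.3533,0.6333,0,0,0,0],[0.4167,0.7467,0,0,0,0],[0.48,0.86,0,0,0,0]],
])

```text
time_s: 15.43
position: [0.5506, 0.0051, 0.0995]
tcp_rot: [[-0.926, 0.378, -0.004], [0.378, 0.926, 0.001], [0.004, -0.001, -1.0]]
force: [1.7, 0.7, -1.2]
opening: 0.553
grasp_force: 30.0
```

Converted, 0.265 m is 0.8833, 0.238 m is 0.7933.

Request:
play_rows([
  [[0.0633,0.1133,0,0,0,0],[0.1267,0.2267,0,0,0,0],[0.19,0.34,0,0,0,0],[0.2533,0.4533,0,0,0,0],[0.3167,0.5667,0,0,0,0],[0.38,0.68,0,0,0,0],[0.4433,0.7933,0,0,0,0],[0.4933,0.8833,0.0333,0,0,0]],
])

```text
time_s: 16.1
position: [0.5148, 0.3074, 0.0909]
tcp_rot: [[-0.927, 0.376, 0.0], [0.376, 0.927, 0.0], [-0.0, 0.001, -1.0]]
force: [1.4, -0.1, -2.1]
opening: 0.552
grasp_force: 30.0
```

```bash
python3 -c "
from h import *
plan((.507,.343,.07),(.507,.343,.0125))"
```

```text
at [0.5148 0.3074 0.0909] yaw x 157.91 t 16.1
(0.507, 0.343, 0.07) -> [0.0206 0.0301 0.0209] len 0.042
(0.507, 0.343, 0.0125) -> [ 0.     -0.      0.0575] len 0.058
```

Converted, 0.078 m is 0.26, 0.077 m is 0.2567.

Request:
play_rows([
  [[0.05,0.0733,0.0167,0,0,0],[0.07,0.1033,0.0667,0,0,0],[0.0733,0.11,0.15,0,0,0],[0.0733,0.11,0.2067,0,0,0],[0.0733,0.11,0.24,0,0,0],[0.0733,0.11,0.2567,0,0,0],[0.0733,0.11,0.26,0,0,0],[0.0733,0.11,0.26,0,0,0]],
])

```text
time_s: 16.77
position: [0.5078, 0.3431, 0.013]
tcp_rot: [[-0.926, 0.378, -0.0], [0.378, 0.926, -0.0], [-0.0, -0.0, -1.0]]
force: [-0.2, -0.7, -0.7]
opening: 0.556
grasp_force: 30.0
```

Converted, 0.001 m is 0.0033, 0.0005 m is 0.0017.

Request:
play_rows([
  [[0,0,0.0017,0,0,0],[0,0,0.0033,0,0,0],[0,0,0.0033,0,0,0],[0,0,0.0033,0,0,0]],
])

```text
time_s: 17.1
position: [0.5079, 0.3435, 0.0129]
tcp_rot: [[-0.926, 0.377, 0.001], [0.377, 0.926, 0.0], [-0.001, 0.001, -1.0]]
force: [0.1, -0.1, -1.0]
opening: 0.557
grasp_force: 30.0
```

Converted, 0.001 m is 0.0033, 0.0005 m is 0.0017.

Request:
play_rows([
  [[0,0,0.0017,0,0,0],[0,0,0.0033,0,0,0],[0,0,0.0033,0,0,0],[0,0,0.0033,0,0,0]],
])

```text
time_s: 17.43
position: [0.5075, 0.3434, 0.0112]
tcp_rot: [[-0.926, 0.377, -0.0], [0.377, 0.926, -0.0], [0.0, -0.0, -1.0]]
force: [-0.4, 0.8, -0.9]
opening: 0.553
grasp_force: 30.0
```

```bash
python3 -c "
from h import *
s=bot.read_state();print(s['force'],s['position']);snap('top');s=bot.read_state();print(s['force'],s['position'])"
```

```text
[-0.40618553  0.8396288  -0.86399948] [0.50747144 0.34340077 0.01122522]
[ 0.3654603  -0.70200688 -2.47145386] [0.50745892 0.3434205  0.01122904]
```

Converted, 0.001 m is 0.0033, 0.0005 m is 0.0017.

Request:
play_rows([
  [[0,0,0.0017,0,0,0],[0,0,0.0033,0,0,0],[0,0,0.0033,0,0,0],[0,0,0.0033,0,0,0]],
])

```text
time_s: 17.82
position: [0.5075, 0.3434, 0.0109]
tcp_rot: [[-0.926, 0.377, 0.0], [0.377, 0.926, 0.0], [-0.0, 0.0, -1.0]]
force: [-2.8, -0.9, 6.0]
opening: 0.556
grasp_force: 30.0
```

Contact at 6 N, so the collar is seated. Release, lift and go to the spacer.

Converted, -0.11 m is -0.3667, -0.015 m is -0.05.

Request:
play_rows([
  [[0,0,0,0,0,0],[0,0,0,0,0,0],[0,0,0,0,0,0],[0,0,0,0,0,0],[0,0,-0.05,0,0,0],[0,0,-0.15,0,0,0],[0,0,-0.2667,0,0,0],[0,0,-0.3667,0,0,0]],
], fingers=0.075)

```text
time_s: 18.48
position: [0.5075, 0.3434, 0.1213]
tcp_rot: [[-0.926, 0.377, -0.0], [0.377, 0.926, -0.0], [0.0, -0.0, -1.0]]
force: [1.0, -0.1, 0.3]
opening: 0.857
grasp_force: 0.0
```

```bash
python3 -c "
from h import *
d=snap('wrist')
for o in finder.outline_of('wrist','set_collar')[:2]: print(o['confidence'],fitmask(d,o['pixels'],.027))
plan((.54,.1,.121),(.582,-.136,.121))"
```

```text
0.83 (((504.7161560058594, 343.6171569824219), 26.2219295501709), ((505.0168762207031, 343.4530334472656), (51.395145416259766, 48.71207046508789), 2.07983660697937))
at [0.5113 0.3452 0.1255] yaw x 157.84 t 18.5833
(0.54, 0.1, 0.121) -> [-0.119  -0.2163  0.0037] len 0.247
(0.582, -0.136, 0.121) -> [-0.1279 -0.2027 -0.0007] len 0.24
```

Converted, -0.24 m is -0.8, -0.208 m is -0.6933.

Request:
play_rows([
  [[-0.04,-0.0667,0,0,0,0],[-0.1,-0.1667,0,0,0,0],[-0.1633,-0.2733,0,0,0,0],[-0.2267,-0.38,0,0,0,0],[-0.29,-0.4867,0,0,0,0],[-0.3533,-0.59,0,0,0,0],[-0.4167,-0.6933,0,0,0,0],[-0.48,-0.8,0,0,0,0]],
])

```text
time_s: 19.25
position: [0.5498, 0.0652, 0.1193]
tcp_rot: [[-0.926, 0.377, -0.001], [0.377, 0.926, 0.0], [0.001, -0.0, -1.0]]
force: [0.4, -0.0, 0.2]
opening: 0.862
grasp_force: 0.0
```

Converted, -0.176 m is -0.5867, -0.168 m is -0.56.

Request:
play_rows([
  [[-0.0667,-0.11,0,0,0,0],[-0.1333,-0.22,0,0,0,0],[-0.1933,-0.3267,0,0,0,0],[-0.2533,-0.4267,0,0,0,0],[-0.3033,-0.5067,0,0,0,0],[-0.3367,-0.56,0,0,0,0],[-0.3533,-0.5867,0,0,0,0],[-0.3533,-0.5867,0,0,0,0]],
])

```text
time_s: 19.92
position: [0.5822, -0.1382, 0.1193]
tcp_rot: [[-0.925, 0.38, -0.0], [0.38, 0.925, -0.0], [0.0, -0.0, -1.0]]
force: [-0.3, 0.7, 0.2]
opening: 0.862
grasp_force: 0.0
```

```bash
python3 -c "
from h import *
d=snap('wrist')
for r in finder.recognise('wrist','spacer'): print(r,proj(d,r['at']))
for o in finder.outline_of('wrist','spacer')[:2]:
  m=o['pixels']; print(o['confidence'],d['frame'][m].mean(0),fitmask(d,m,.014))
b=cv2.cvtColor(d['frame'],cv2.COLOR_RGB2HSV); k=(b[...,0]>8)&(b[...,0]<25)&(b[...,1]>60)&(b[...,2]>170); k[310:]=0
print('bright',fitmask(d,k,.028))
plan((.588,-.136,.121),(.588,-.136,.0))"
```

```text
{'at': [0.5949, -0.1423, 0.0238], 'confidence': 0.93} [317.93250513 263.15986496]
{'at': [0.502, -0.0737, 0.0261], 'confidence': 0.77} [363.22622169  96.66765595]
{'at': [0.5609, -0.0035, 0.0139], 'confidence': 0.4} [488.12591703 141.68740315]
{'at': [0.6724, -0.0039, 0.0134], 'confidence': 0.36} [525.08737196 282.3677926 ]
0.94 [ 66.96005775 118.00192493 192.64581328] (((505.7716979980469, -79.4063720703125), 23.150720596313477), ((505.41497802734375, -79.0082015991211), (45.24867248535156, 44.04173278808594), 59.04433822631836))
0.62 [155.46353692 134.02917046  95.80082042] (((593.5706176757812, -137.0758056640625), 25.668577194213867), ((593.2144775390625, -137.43807983398438), (44.701622009277344, 50.760536193847656), 67.7223892211914))
bright (((675.8452758789062, -8.321054458618164), 22.870737075805664), ((669.9317016601562, -6.2289276123046875), (44.73646545410156, 32.91151428222656), 67.72516632080078))
at [ 0.5812 -0.1346  0.1196] yaw x 157.88 t 20.0667
(0.588, -0.136, 0.121) -> [-0.0068  0.0012 -0.0014] len 0.007
(0.588, -0.136, 0.0) -> [-3.00e-04 -1.00e-04  1.21e-01] len 0.121
```

The tan spacer is at about (318,263), at (0.591,-0.136), and the blue one at (363,97) is clear of the fingers. Descend and grip.

Converted, 0.119 m is 0.3967, 0.118 m is 0.3933.

Request:
play_rows([
  [[-0.0283,0.01,0.0833,0,0,0],[-0.0283,0.01,0.2,0,0,0],[-0.0283,0.01,0.3,0,0,0],[-0.0283,0.01,0.35,0,0,0],[-0.0283,0.01,0.3767,0,0,0],[-0.0283,0.01,0.3933,0,0,0],[-0.0283,0.01,0.3967,0,0,0],[-0.0283,0.01,0.3967,0,0,0]],
])

```text
time_s: 20.73
position: [0.5917, -0.1362, 0.002]
tcp_rot: [[-0.926, 0.376, 0.001], [0.376, 0.926, -0.0], [-0.001, 0.0, -1.0]]
force: [0.0, 0.7, 0.6]
opening: 0.863
grasp_force: 0.0
```

Request:
play_rows([
  [[0,0,0,0,0,0],[0,0,0,0,0,0],[0,0,0,0,0,0],[0,0,0,0,0,0],[0,0,0,0,0,0],[0,0,0,0,0,0],[0,0,0,0,0,0],[0,0,0,0,0,0]],
], fingers=0.035)

```text
time_s: 21.4
position: [0.5912, -0.1367, 0.0016]
tcp_rot: [[-0.926, 0.377, 0.0], [0.377, 0.926, -0.0], [-0.0, 0.0, -1.0]]
force: [-0.4, -0.7, 2.7]
opening: 0.496
grasp_force: 30.0
```

```bash
python3 -c "
from h import *
p=bot.read_state()['position']
plan((p[0],p[1],.12),(.601,.308,.12))"
```

```text
at [ 0.5912 -0.1367  0.0016] yaw x 157.83 t 21.4
(np.float64(0.5912050533666245), np.float64(-0.1367042398325623), 0.12) -> [-0.      0.     -0.1184] len 0.118
(0.601, 0.308, 0.12) -> [ 0.1588  0.4155 -0.    ] len 0.445
```

Converted, 0.158 m is 0.5267, 0.06 m is 0.2.

Request:
play_rows([
  [[0,0,-0.05,0,0,0],[0,0,-0.15,0,0,0],[0.01,0.0267,-0.25,0,0,0],[0.0333,0.0867,-0.3167,0,0,0],[0.07,0.1867,-0.3333,0,0,0],[0.1133,0.3,-0.3333,0,0,0],[0.1567,0.4133,-0.3333,0,0,0],[0.2,0.5267,-0.3333,0,0,0]],
])

```text
time_s: 22.07
position: [0.5949, 0.0336, 0.1014]
tcp_rot: [[-0.926, 0.378, 0.0], [0.378, 0.926, 0.0], [-0.0, 0.0, -1.0]]
force: [0.2, 0.6, 0.1]
opening: 0.497
grasp_force: 30.0
```

Converted, 0.2575 m is 0.8583, 0.245 m is 0.8167.

Request:
play_rows([
  [[0.0467,0.1233,0,0,0,0],[0.0933,0.2467,0,0,0,0],[0.14,0.3667,0,0,0,0],[0.1867,0.49,0,0,0,0],[0.2333,0.61,0,0,0,0],[0.28,0.73,0,0,0,0],[0.3133,0.8167,0,0,0,0],[0.33,0.8583,0,0,0,0]],
])

```text
time_s: 22.73
position: [0.5999, 0.3123, 0.101]
tcp_rot: [[-0.927, 0.374, 0.0], [0.374, 0.927, 0.001], [0.0, 0.001, -1.0]]
force: [-0.1, 0.5, -1.2]
opening: 0.497
grasp_force: 30.0
```

```bash
python3 -c "
from h import *
d=snap('wrist'); print(bot.read_state()['opening'])
for n in ('nest_post','nest_wheel','nest_collar'):
  for r in finder.recognise('wrist',n)[:2]: print(n,r,proj(d,r['at']))
for n in ('nest_post','nest_wheel'):
  for o in finder.outline_of('wrist',n)[:1]: print(o['confidence'],fitmask(d,o['pixels'],.012))
cv2.imwrite('pics/w8.png',cv2.cvtColor(d['frame'],cv2.COLOR_RGB2BGR))
plan((.601,.308,.1))"
```

```text
0.5004875026003841
nest_post {'at': [0.5861, 0.3155, 0.0072], 'confidence': 0.66} [313.28311568 227.08110002]
nest_wheel {'at': [0.5555, 0.2261, 0.0131], 'confidence': 0.87} [175.2859986  236.37328924]
nest_collar {'at': [0.5, 0.3465, 0.0141], 'confidence': 0.83} [307.4132229   84.13024967]
0.56 (((593.5280151367188, 314.149658203125), 61.563079833984375), ((597.0108642578125, 312.7741394042969), (94.50487518310547, 89.91582489013672), 70.33824157714844))
0.77 (((565.22021484375, 218.20542907714844), 66.99578857421875), ((566.97021484375, 217.63516235351562), (99.8095932006836, 98.01559448242188), 69.7371826171875))
at [0.6006 0.306  0.101 ] yaw x 157.73 t 23.0333
(0.601, 0.308, 0.1) -> [0.0004 0.002  0.001 ] len 0.002
```

View pics/w8.png

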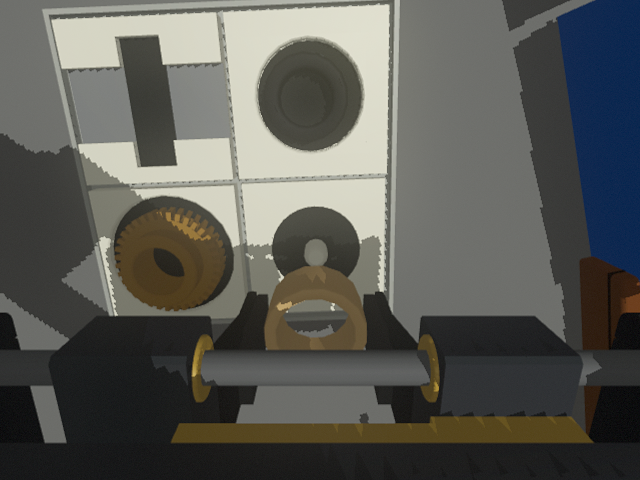

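Wheel and collar are seated at (173,255) and (310,95). The post at (316,250) lines up with the spacer at column 316. I'll check the alignment along the tool's x.

```bash
python3 -c "
from h import *
d=snap('wrist');s=bot.read_state();R=s['tcp_rot'];p=s['position'];print(p)
for n,uv,z in [('postfar',(316,239),.027),('discfar',(316,207),.009),('discL',(272,250),.009),('discR',(359.5,250),.009),('tray cross',(238,181),.013)]:
  w=ray(d,uv,z); print(n,w[:2].round(4),'tool',(R.T@(w-p)).round(4))
print(proj(d,p+R@np.array([0,0,0])))"
```

```text
[0.60077469 0.3059112  0.10111899]
postfar [0.5901 0.3097] tool [ 0.0113 -0.0005  0.0741]
discfar [0.574  0.3163] tool [ 0.0287 -0.0005  0.0921]
discL [0.5907 0.2761] tool [-0.0021 -0.0313  0.0922]
discR [0.614 0.333] tool [-0.002   0.0302  0.0921]
tray cross [0.5379 0.2758] tool [ 0.0467 -0.0517  0.0882]
[317.07237614 305.30641707]
```

Converted, 0.0885 m is 0.295, 0.087 m is 0.29.

Request:
play_rows([
  [[0,0,0.05,0,0,0],[0,0,0.1333,0,0,0],[0,0,0.2,0,0,0],[0,0,0.2467,0,0,0],[0,0,0.2767,0,0,0],[0,0,0.29,0,0,0],[0,0,0.295,0,0,0],[0,0,0.295,0,0,0]],
])

```text
time_s: 23.75
position: [0.6011, 0.3081, 0.0131]
tcp_rot: [[-0.926, 0.378, 0.001], [0.378, 0.926, 0.0], [-0.001, 0.001, -1.0]]
force: [0.7, 0.1, 0.0]
opening: 0.493
grasp_force: 30.0
```

Converted, 0.001 m is 0.0033, 0.0005 m is 0.0017.

Request:
play_rows([
  [[0,0,0.0017,0,0,0],[0,0,0.0033,0,0,0],[0,0,0.0033,0,0,0],[0,0,0.0033,0,0,0]],
])

```text
time_s: 24.08
position: [0.6009, 0.3084, 0.0124]
tcp_rot: [[-0.926, 0.377, 0.001], [0.377, 0.926, 0.0], [-0.001, 0.001, -1.0]]
force: [0.0, 0.6, 0.1]
opening: 0.494
grasp_force: 30.0
```

Converted, 0.0015 m is 0.005, 0.001 m is 0.0033.

Request:
play_rows([
  [[0,0,0.0017,0,0,0],[0,0,0.0033,0,0,0],[0,0,0.005,0,0,0],[0,0,0.005,0,0,0],[0,0,0.005,0,0,0]],
])

```text
time_s: 24.5
position: [0.6006, 0.3083, 0.0106]
tcp_rot: [[-0.926, 0.377, 0.0], [0.377, 0.926, 0.0], [-0.0, 0.0, -1.0]]
force: [-0.4, -0.9, 1.9]
opening: 0.5
grasp_force: 30.0
```

Converted, -0.11 m is -0.3667, -0.08 m is -0.2667.

Request:
play_rows([
  [[0,0,0,0,0,0],[0,0,0,0,0,0],[0,0,0,0,0,0],[0,0,0,0,0,0],[0,0,-0.05,0,0,0],[0,0,-0.15,0,0,0],[0,0,-0.2667,0,0,0],[0,0,-0.3667,0,0,0]],
], fingers=0.062)

```text
time_s: 25.17
position: [0.6008, 0.3082, 0.1227]
tcp_rot: [[-0.926, 0.377, 0.001], [0.377, 0.926, 0.0], [-0.001, 0.0, -1.0]]
force: [0.5, -0.1, 0.6]
opening: 0.709
grasp_force: 0.0
```

Converted, -0.288 m is -0.96, -0.001 m is -0.0033.

Request:
play_rows([
  [[-0.0033,-0.0833,0,0,0,0],[-0.0067,-0.2,0,0,0,0],[-0.01,-0.3267,0,0,0,0],[-0.0133,-0.4533,0,0,0,0],[-0.0167,-0.58,0,0,0,0],[-0.02,-0.7067,0,0,0,0],[-0.0233,-0.8333,0,0,0,0],[-0.0267,-0.96,0,0,0,0]],
], fingers=0.045)

```text
time_s: 25.83
position: [0.499, 0.037, 0.1214]
tcp_rot: [[-0.926, 0.377, 0.002], [0.377, 0.926, -0.0], [-0.002, 0.0, -1.0]]
force: [1.8, -1.5, -0.0]
opening: 0.519
grasp_force: 0.0
```

Converted, -0.184 m is -0.6133, -0.002 m is -0.0067, -9.5 degrees is -0.0528.

Request:
play_rows([
  [[-0.0033,-0.1267,0,0,0,-0.0222],[-0.0067,-0.2533,0,0,0,-0.0528],[-0.01,-0.38,0,0,0,-0.0528],[-0.0133,-0.4833,0,0,0,-0.0528],[-0.0167,-0.5567,0,0,0,-0.0528],[-0.02,-0.6,0,0,0,-0.0528],[-0.02,-0.6133,0,0,0,-0.0528],[-0.02,-0.6133,0,0,0,-0.0528]],
])

```text
time_s: 26.5
position: [0.4357, -0.1353, 0.121]
tcp_rot: [[-0.975, 0.221, 0.001], [0.221, 0.975, -0.001], [-0.001, -0.0, -1.0]]
force: [0.6, -0.1, 0.0]
opening: 0.519
grasp_force: 0.0
```

```bash
python3 -c "
from h import *
d=snap('wrist','w9.png')
for r in finder.recognise('wrist','key'): print(r,proj(d,r['at']))
for o in finder.outline_of('wrist','key')[:2]: print(o['confidence'],fitmask(d,o['pixels'],.006))
d=snap('top')
for o in finder.outline_of('top','key')[:2]: print('top',o['confidence'],fitmask(d,o['pixels'],.006))
plan((.44,-.136,.12),(.44,-.136,-.007))"
```

```text
{'at': [0.4355, -0.1362, 0.0087], 'confidence': 0.64} [315.3394593  238.87037454]
top 0.63 (((418.57666015625, -129.75538635253906), 5.391052722930908), ((419.0533142089844, -129.77590942382812), (8.50484561920166, 10.093527793884277), 42.49415588378906))
at [ 0.4357 -0.1332  0.1204] yaw x 167.43 t 26.75
(0.44, -0.136, 0.12) -> [-0.0048 -0.0018  0.0004] len 0.005
(0.44, -0.136, -0.007) -> [-0.    -0.     0.127] len 0.127
```

View pics/w9.png

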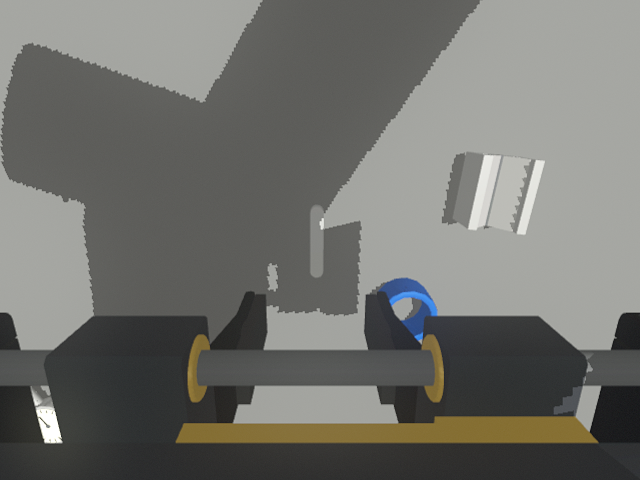

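The key is at (317,241), upright in the picture and so aligned with the tool, centred between the jaws. Descend carefully with the tips to about 3 mm.

Converted, 0.1265 m is 0.4217, 0.125 m is 0.4167.

Request:
play_rows([
  [[-0.0033,0,0.0833,0,0,0],[-0.0033,0,0.2,0,0,0],[-0.0033,0,0.3,0,0,0],[-0.0033,0,0.36,0,0,0],[-0.0033,0,0.3933,0,0,0],[-0.0033,0,0.41,0,0,0],[-0.0033,0,0.4167,0,0,0],[-0.0033,0,0.4217,0,0,0]],
])

```text
time_s: 27.42
position: [0.4371, -0.1344, -0.0059]
tcp_rot: [[-0.976, 0.219, 0.001], [0.219, 0.976, -0.001], [-0.001, -0.0, -1.0]]
force: [1.2, 0.0, -0.0]
opening: 0.518
grasp_force: 0.0
```

Request:
play_rows([
  [[0,0,0,0,0,0],[0,0,0,0,0,0],[0,0,0,0,0,0]],
])

```text
time_s: 27.67
position: [0.437, -0.1348, -0.0054]
tcp_rot: [[-0.976, 0.219, 0.002], [0.219, 0.976, -0.001], [-0.002, -0.001, -1.0]]
force: [0.1, -0.7, 0.5]
opening: 0.517
grasp_force: 0.0
```

Converted, 0.001 m is 0.0033, 0.0005 m is 0.0017.

Request:
play_rows([
  [[0,0,0.0017,0,0,0],[0,0,0.0033,0,0,0],[0,0,0.0033,0,0,0]],
])

```text
time_s: 27.92
position: [0.4366, -0.1346, -0.007]
tcp_rot: [[-0.976, 0.219, 0.0], [0.219, 0.976, -0.0], [-0.0, -0.0, -1.0]]
force: [-0.5, 0.7, 0.3]
opening: 0.514
grasp_force: 0.0
```

Request:
play_rows([
  [[0,0,0,0,0,0],[0,0,0,0,0,0],[0,0,0,0,0,0],[0,0,0,0,0,0],[0,0,0,0,0,0],[0,0,0,0,0,0],[0,0,0,0,0,0],[0,0,0,0,0,0]],
], fingers=0.003)

```text
time_s: 28.58
position: [0.4365, -0.1344, -0.0073]
tcp_rot: [[-0.976, 0.219, -0.0], [0.219, 0.976, 0.0], [0.0, 0.0, -1.0]]
force: [0.2, -0.1, 0.8]
opening: 0.111
grasp_force: 30.0
```

```bash
python3 -c "
from h import *
p=bot.read_state()['position']
plan((p[0],p[1],.1),(.473,.2495,.1))"
```

```text
at [ 0.4365 -0.1344 -0.0073] yaw x 167.34 t 28.5833
(np.float64(0.4364744150577603), np.float64(-0.13442556380221948), 0.1) -> [ 0.      0.     -0.1073] len 0.107
(0.473, 0.2495, 0.1) -> [0.0485 0.3826 0.    ] len 0.386
```

Converted, 0.168 m is 0.56, 0.131 m is 0.4367, 7.5 degrees is 0.0417.

Request:
play_rows([
  [[0,0,-0.05,0,0,0],[0,0,-0.15,0,0,0],[0.0033,0.0267,-0.25,0,0,0],[0.01,0.0867,-0.3167,0,0,0],[0.0233,0.1933,-0.3333,0,0,0],[0.04,0.3133,-0.3333,0,0,0.0111],[0.0567,0.4367,-0.3333,0,0,0.0278],[0.07,0.56,-0.3333,0,0,0.0417]],
])

```text
time_s: 29.25
position: [0.4524, 0.0355, 0.0931]
tcp_rot: [[-0.937, 0.348, 0.0], [0.348, 0.937, -0.0], [-0.0, 0.0, -1.0]]
force: [0.9, 0.2, -0.1]
opening: 0.108
grasp_force: 30.0
```

```bash
python3 -c "
from h import *
plan((.473,.249,.093))"
```

```text
at [0.4524 0.0355 0.0931] yaw x 159.63 t 29.25
(0.473, 0.249, 0.093) -> [5.500e-02 2.073e-01 1.000e-04] len 0.215
```

Converted, 0.207 m is 0.69, 0.198 m is 0.66.

Request:
play_rows([
  [[0.0333,0.1233,0,0,0,0],[0.0667,0.2467,0,0,0,0],[0.1,0.37,0,0,0,0],[0.13,0.4867,0,0,0,0],[0.1567,0.59,0,0,0,0],[0.1767,0.66,0,0,0,0],[0.1833,0.69,0,0,0,0],[0.1833,0.69,0,0,0,0]],
])

```text
time_s: 29.92
position: [0.4725, 0.249, 0.0926]
tcp_rot: [[-0.94, 0.342, 0.001], [0.342, 0.94, 0.0], [-0.001, 0.0, -1.0]]
force: [-0.3, -0.2, -0.1]
opening: 0.108
grasp_force: 30.0
```

```bash
python3 -c "
from h import *
d=snap('wrist','w10.png');s=bot.read_state();R=s['tcp_rot'];p=s['position']
plan()
g=cv2.cvtColor(d['frame'],cv2.COLOR_RGB2GRAY)
k=(g<75).astype(np.uint8);k[310:]=0;k[:,:230]=0;k[:,410:]=0
n,l,st,c=cv2.connectedComponentsWithStats(k)
for i in range(1,n):
  if st[i,4]>400: print(st[i],c[i].round(1),((R.T@(ray(d,c[i],.013)-p))).round(4))
print(g[180:300:20,280:360:8])"
```

```text
at [0.4721 0.2475 0.0925] yaw x 159.95 t 29.9667
[230   7  97  30 738] [277.   21.2] [ 0.1378 -0.0211  0.0796]
[ 250  198  105  112 4822] [309.  256.3] [-0.0026 -0.0034  0.0795]
[230 233  13  77 771] [234.8 275.3] [-0.0163 -0.0542  0.0795]
[[137 136 131 132 126 124 123 130 128 131]
 [213 214 215  73  76  74  74  76 215 215]
 [215 215 215  69  72  70  72  71 216 216]
 [ 80  79  78  55  65  63  64  63 132 135]
 [ 74  74  74  46  44  45  46  49  76  78]
 [ 69  66  67  84  91  92  52  39  78  80]]
```

View pics/w10.png

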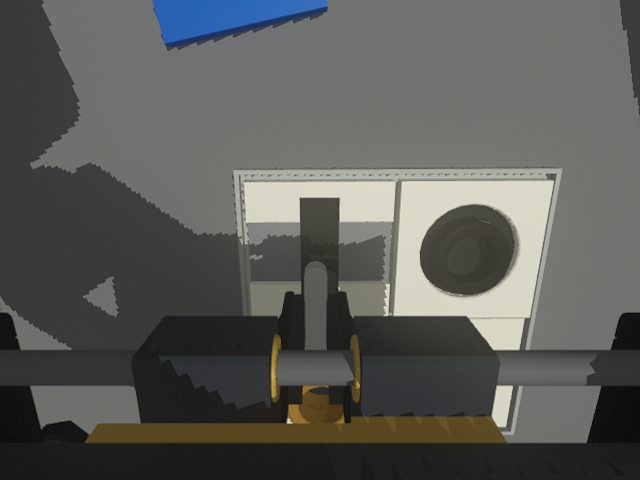

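The key, at (316,300), hangs over the slot. The slot spans columns 300–339 with its far end at row 198. I'll check the offsets numerically.

```bash
python3 -c "
from h import *
d=snap('wrist');s=bot.read_state();R=s['tcp_rot'];p=s['position'];print(p)
for uv,z in [((319.5,198),.015),((340,222),.015),((340,282),.015),((300,222),.015),((316,263),p[2]+.0153)]: print(uv,(R.T@(ray(d,uv,z)-p)).round(4))"
```

```text
[0.47188263 0.24653038 0.0924585 ]
(319.5, 198) [0.0374 0.0027 0.0775]
(340, 222) [0.0217 0.0161 0.0775]
(340, 282) [-0.0203  0.017   0.0774]
(300, 222) [ 0.0217 -0.0099  0.0775]
(316, 263) [ 0.0269  0.0003 -0.0153]
```

Converted, 0.0885 m is 0.295, 0.015 m is 0.05.

Request:
play_rows([
  [[0,0.0067,0.05,0,0,0],[0,0.0067,0.1333,0,0,0],[0,0.0067,0.2,0,0,0],[0,0.0067,0.2467,0,0,0],[0,0.0067,0.2767,0,0,0],[0,0.0067,0.29,0,0,0],[0,0.0067,0.295,0,0,0],[0,0.0067,0.295,0,0,0]],
])

```text
time_s: 30.68
position: [0.4735, 0.2486, 0.0044]
tcp_rot: [[-0.938, 0.346, 0.0], [0.346, 0.938, -0.0], [-0.0, -0.0, -1.0]]
force: [0.1, -0.4, 0.1]
opening: 0.112
grasp_force: 30.0
```

Converted, 0.001 m is 0.0033, 0.0005 m is 0.0017.

Request:
play_rows([
  [[0,0,0.0017,0,0,0],[0,0,0.0033,0,0,0],[0,0,0.0033,0,0,0],[0,0,0.0033,0,0,0]],
])

```text
time_s: 31.02
position: [0.4735, 0.2494, 0.0038]
tcp_rot: [[-0.939, 0.344, 0.001], [0.344, 0.939, 0.0], [-0.001, 0.001, -1.0]]
force: [-0.4, 0.8, -1.2]
opening: 0.115
grasp_force: 30.0
```

Converted, 0.0015 m is 0.005, 0.001 m is 0.0033.

Request:
play_rows([
  [[0,0,0.0017,0,0,0],[0,0,0.0033,0,0,0],[0,0,0.005,0,0,0],[0,0,0.005,0,0,0],[0,0,0.005,0,0,0]],
])

```text
time_s: 31.43
position: [0.4733, 0.2493, 0.0018]
tcp_rot: [[-0.939, 0.345, 0.0], [0.345, 0.939, 0.0], [-0.0, 0.0, -1.0]]
force: [0.7, -0.1, -0.3]
opening: 0.107
grasp_force: 30.0
```

Converted, 0.0008 m is 0.0027, 0.0004 m is 0.0013.

Request:
play_rows([
  [[0,0,0.0013,0,0,0],[0,0,0.0027,0,0,0],[0,0,0.0027,0,0,0],[0,0,0.0027,0,0,0]],
])

```text
time_s: 31.77
position: [0.4732, 0.2493, 0.0017]
tcp_rot: [[-0.939, 0.345, 0.0], [0.345, 0.939, 0.0], [-0.0, 0.0, -1.0]]
force: [-0.4, -0.6, 6.1]
opening: 0.112
grasp_force: 30.0
```

Contact at 6 N. Release, lift and move clear.

Request:
play_rows([
  [[0,0,0,0,0,0],[0,0,0,0,0,0],[0,0,0,0,0,0],[0,0,0,0,0,0],[0,0,-0.0333,0,0,0],[0,0,-0.1167,0,0,0],[0,0,-0.2333,0,0,0],[0,0,-0.3667,0,0,0]],
], fingers=0.03)

```text
time_s: 32.43
position: [0.4717, 0.2487, 0.1111]
tcp_rot: [[-0.939, 0.345, -0.004], [0.345, 0.939, -0.001], [0.004, -0.003, -1.0]]
force: [0.6, 0.5, -0.3]
opening: 0.34
grasp_force: 0.0
```

Converted, -0.2 m is -0.6667, -0.185 m is -0.6167.

Request:
play_rows([
  [[-0.0167,-0.0667,-0.1,0,0,0],[-0.0333,-0.1667,-0.1667,0,0,0],[-0.0667,-0.2833,-0.2,0,0,0],[-0.1,-0.4,-0.2,0,0,0],[-0.1333,-0.5167,-0.2,0,0,0],[-0.1667,-0.6167,-0.2,0,0,0],[-0.1833,-0.6667,-0.2,0,0,0],[-0.1833,-0.6667,-0.2,0,0,0]],
])

```text
time_s: 33.1
position: [0.4561, 0.0396, 0.1717]
tcp_rot: [[-0.937, 0.349, 0.001], [0.349, 0.937, -0.001], [-0.001, -0.001, -1.0]]
force: [-0.1, 1.1, 0.1]
opening: 0.345
grasp_force: 0.0
```

```bash
python3 -c "
from h import *
s=bot.read_state();print(s['force'],s['opening'])
for c in ('top','side','wrist'):
  d=snap(c)
  for n,z in [('worm_wheel',.027),('set_collar',.027),('spacer',.037),('key',.017),('small_wheel',.014),('hex_nut',.015)]:
    for r in finder.recognise(c,n)[:2]: print(c,n,np.round(r['at'],3),round(r['confidence'],2),end=' ')
    for o in finder.outline_of(c,n)[:1]: print(np.round(fitmask(d,o['pixels'],z)[1][0]),np.round(fitmask(d,o['pixels'],z)[1][1]),round(fitmask(d,o['pixels'],z)[1][2]))
    print()
plan()"
```

```text
[-0.14437173  1.12525029  0.11771082] 0.3446382555103835
top worm_wheel [0.57  0.226 0.029] 0.72 top worm_wheel [0.597 0.31  0.007] 0.19 [571. 225.] [54. 69.] 69

top set_collar [0.506 0.339 0.028] 0.9 [507. 340.] [51. 48.] 45

[599. 303.] [52. 42.] 47

top key [0.477 0.25  0.015] 0.65 [476. 247.] [12. 53.] 70

top small_wheel [ 0.695 -0.004  0.015] 0.57 [694.  -3.] [47. 30.] 82


side worm_wheel [0.544 0.212 0.027] 0.76 [546. 217.] [86. 43.] 76

side set_collar [0.508 0.337 0.022] 0.72 [501. 334.] [69. 48.] 54

side spacer [ 0.504 -0.08   0.016] 0.92 side spacer [0.586 0.296 0.026] 0.58 [583. 293.] [68. 34.] 64

side key [0.476 0.247 0.018] 0.73 [472. 243.] [18. 55.] 70

side small_wheel [ 0.678 -0.006  0.02 ] 0.88 side small_wheel [0.498 0.341 0.015] 0.74 [681.  -6.] [64. 46.] 36

side hex_nut [ 0.555 -0.002  0.014] 0.81 [553.  -9.] [47. 39.] 49

wrist worm_wheel [0.56  0.213 0.03 ] 0.98 [565. 215.] [81. 68.] 43


wrist spacer [ 0.491 -0.065  0.021] 0.88 wrist spacer [0.596 0.286 0.017] 0.77 [484. -64.] [43. 23.] 70

wrist key [0.472 0.244 0.015] 0.65 [474. 245.] [14. 55.] 70

[657.   6.] [37. 14.] 70

wrist hex_nut [0.553 0.    0.015] 0.72 wrist hex_nut [0.6   0.283 0.017] 0.69 [550.  -1.] [39. 35.] 70

at [0.4559 0.0425 0.1709] yaw x 159.84 t 35.05
```

```bash
python3 -c "
from h import *
a=np.linspace(0,2*np.pi,60)
def sil(d,c,parts):
  P=[]
  for r,z in parts: P+= [proj(d,[c[0]+r*np.cos(t),c[1]+r*np.sin(t),z]) for t in a]
  m=np.zeros((480,640),np.uint8); cv2.fillConvexPoly(m,cv2.convexHull(np.array(P).astype(np.float32)).astype(np.int32),1); return m>0
for cam in ('top','side'):
  d=snap(cam); g=cv2.cvtColor(d['frame'],cv2.COLOR_RGB2HSV)
  for n,c,parts in [('spacer',(.6,.306),[(.022,.009),(.022,.037)]),('wheel',(.567,.219),[(.035,.009),(.035,.027),(.024,.043)])]:
    s=proj(d,[*c,.02]).astype(int); w=38
    k=(g[...,0]>5)&(g[...,0]<28)&(g[...,1]>70)&(g[...,2]>35); z=np.zeros_like(k); q=np.s_[s[1]-w:s[1]+w,s[0]-w:s[0]+w]; z[q]=k[q]
    nn,l,st,_=cv2.connectedComponentsWithStats(z.astype(np.uint8)); L=l[s[1]-22:s[1]+22,s[0]-22:s[0]+22]; i=np.bincount(L[L>0]).argmax()
    cc=cv2.findContours((l==i).astype(np.uint8),0,2)[0]; m=np.zeros((480,640),np.uint8); cv2.fillConvexPoly(m,cv2.convexHull(max(cc,key=cv2.contourArea)),1); m=m>0
    best=max(((m&x).sum()/(m|x).sum(),dx,dy) for dx in range(-14,15,2) for dy in range(-14,15,2) for x in [sil(d,(c[0]+dx/1e3,c[1]+dy/1e3),parts)])
    print(cam,n,'IoU',best, m.sum())
"
```

```text
top spacer IoU (np.float64(0.8666666666666667), 0, 0) 649
top wheel IoU (np.float64(0.7141863699582753), 0, 0) 1037
side spacer IoU (np.float64(0.6671388101983002), 4, -2) 706
side wheel IoU (np.float64(0.5617021276595745), -2, -2) 528
```

```bash
python3 -c "
from rig import bot
print(bot.hand_in())"
```

```text
the job is handed in; nothing more can be done
None
```

I placed the worm wheel, set collar, spacer and key in their nests in that order, left the small wheel and hex nut alone, and handed the job in at about 35 s; the hand-in returned no verdict, and after the last moves I checked positions only numerically because the picture allowance was used up.

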